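# Index the rod table and load the last nest

### The arm

A 6-joint arm with a two-finger parallel gripper is mounted at the origin on the work surface. World frame = base frame: x ahead of the robot, y to its left, z up, the work surface at z = 0. Lengths are in m, angles in degrees, forces in N, time in s.
With the tool pointing down it reaches from about 0.375 to 0.9 m from the base axis. Payload 3.1 kg.
Tool frame: the origin (TCP) lies at the very end of the fingers, on their centre line; the grasp point (between the pads) lies 19 mm behind it (bot.hold_point_z is the z of the grasp point in the tool frame, in m); z points along the fingers, y is the direction in which the jaws open and shut (so a half turn about z gives the same grasp; the last joint's range is limited). The gripper opens to 87 mm and grips with 3 to 60 N. Pads are 19 mm wide; open, the fingers measure 117 mm over their backs; the gripper's body (75 mm by 190 mm) begins 51 mm behind the grasp point.
Start: joints at [-80.644, 30.224, 82.088, -0, 67.689, -10.227], TCP at [0.21, -0.589, 0.223] pointing down, gripper open.
Joint ranges: [-176.69, 176.69], [-43.24, 126.21], [12.49, 139.97], [-82, 262], [0, 151.66], [-163.58, 163.58]. Speed limits (degrees/s): [159.86, 159.86, 180, 180, 180, 180].

### API

Orientations are given as a 3x3 rotation matrix whose columns are the frame's x, y, z axes.
In Python, from rig import bot gives the robot as it stands.
- The arm moves only by the tool servo_tool, never from a script. Its argument "increments" is a list of rows, each a list of 3 entries, a list of its own where there are three numbers: the closure, from 0 (fully open) to 1 (shut), then the shift along the tool's x, y, z in mm, then the turn about the tool's z in degrees. In form: [[claw, [x, y, z], turn], ...]. A call has 1 to 5 rows; each row shifts and turns the commanded pose from where the row before left it, along the tool's axes as they then stand; what a row does not reach is not made up. A row lasts 1/8 s, in which the tool goes at most 62.5 mm and 10.7 degrees, less where a joint would pass 70% of its speed; a pose out of reach is approached as far as the arm can. A call with a gripper value outside its range is refused whole. The fingers move at their own pace and stop on an object; the grip force is fixed at half the most. Time passes only in rows, so rows that do not move let the fingers close. It gives the time, the measured TCP pose, the force and the opening at its end, in the units of the state.
- bot.read_state(): the state, without advancing time (a new reading comes with each control period).
- bot.capture(name): name is "scene" or "top" or "wrist"; returns (picture, depth): 400x640x3 uint8, blue, green, red; 400x640 float32, m along the optical axis (not along the pixel's ray), 0 where there is no reading.
- bot.camera_info(name): a dict with "K" (3x3 intrinsics, pixels), "R" (3x3) and "t" (3): a world point X has camera coordinates R X + t; the wrist camera has in their place "mount" (4x4, takes a point from camera to tool coordinates, whose origin is the TCP and whose axes are the flange's). Camera axes: x right, y down, z forward; pixel columns grow to the right and rows downward; lengths in m; the calibration is good to about 2 mm. A picture is of the moment at which its call begins: read the wrist's pose just before it. camera_info takes no time and is no camera call.
- bot.hand_in(): hands the job in, once; it reports no verdict.
Trained networks look in the newest picture that a camera, given by its name, has taken for a name from the list of things; names that differ only in an ending like _2 or _b are one class to them, and where a whole thing is asked for, a point or a joint stands for the part that bears it (a point fixed in the world has none). Each returns a list of dicts, best first, with "p" (0 to 1); they miss things now and then, are a little off and sometimes report something else, mostly with a low value. They report only what shows in the picture. A call takes as long as a camera call. They do not tell look-alikes from the thing itself.
- bot.find_in(camera, thing): "bbox" ([left, top, right, bottom] in pixels, round what is visible of it).
- bot.trace(camera, thing): "region" (400x640 bool, what is visible of it) and "bbox" ([left, top, right, bottom] in pixels, round what is visible of it).
The state is a dict: "time_s": time; "joint_positions": joint angles; "qvel": joint speeds; "tau": joint torques, N m; "position": TCP position; "tcp_rot": TCP orientation; "force": force on the tool from outside, world axes, zero at the start; "moment": the same for the moment, N m; "opening": opening from 0.0 (shut) to 1.0 (fully open).
Only numpy, scipy, OpenCV 4.12 (cv2) and the standard library are available. Lean on these libraries where they do the work, as an engineer would, in place of code of your own. Each camera call takes 0.05 s, during which the arm holds its last target.

### The job

Push the index table round by one place, so that its empty nest comes to rest in the detent pointing at the marker post, and lay the loose connecting rod flat in that nest with its big end outwards, like the rods already in the other nests. Leave the other things on the bench where they are.

Things in the scene. Friction and masses are not known exactly. Their poses are not given: they have to be found in the camera images.
- turntable (a joint): Turning angle (rad) of the index table, a round aluminium plate 380 mm across on a grey pedestal; grows anticlockwise seen from above. Six detents 60 degrees (1.047) apart; it starts in one, near 0. A sprung plunger holds it: about 8 N at a push post to leave or enter a detent, 2 N between. It snaps home only from within about 3 degrees; turned fast, it may run past
- table_centre (a point): The index table's axis, on the plate's upper face, 70 mm above the bench. Turns with the plate: z up, its own -x axis points outwards along the middle of the empty nest. A dark hub of 58 mm diameter stands 35 mm above the plate here; the five other nests, every 60 degrees, hold fixed rods 22 mm high
- nest (a point): Middle of the empty nest on the plate's upper face, 100 mm from the table's axis; axes as table_centre. The nest is radial: walls 14 mm high, 60 mm apart inside beside the big end, 38 mm apart beside the small end, and an end wall with its inner face 180 mm from the axis. The shank lies free. The rod lies on the plate with about 3 mm play all round
- nest_big (a point): Point on the plate's upper face where the centre of the rod's big end belongs, 150 mm from the table's axis
- nest_small (a point): Point on the plate's upper face where the centre of the rod's small end belongs, 50 mm from the table's axis
- post_a (a point): Top centre of an upright steel push post on the plate, diameter 16 mm, 70 mm tall above the plate (top 140 mm above the bench), 165 mm from the table's axis, 30 degrees clockwise (seen from above) from the empty nest. Four more such posts stand between the other nests
- post_b (a point): Top centre of the like push post 30 degrees anticlockwise (seen from above) from the empty nest
- marker_top (a point): Tip of the marker post: a slim steel post, diameter 14 mm with a pointed 26 mm cap, 134 mm tall on a 50 mm foot, fixed to the bench 235 mm from the table's axis, one place (60 degrees) to one side or the other of the empty nest's starting place
- conrod: Loose steel connecting rod lying flat on the bench, 143 mm long, about 0.45 kg. Origin: on its underside midway between its two eyes; z up, x towards the big end. Big end: 54 mm ring centred at x = +50 mm; small end: 32 mm ring at x = -50 mm; both 22 mm high. Shank between (x -37 to +27 mm) 20 mm wide, from 3 to 19 mm above the underside
- rod_big (a point): Centre of the big end, on the rod's underside
- rod_small (a point): Centre of the small end, on the rod's underside
- dish: Bystander: round steel parts dish, 72 mm across, 30 mm high, beside the table on the side away from the marker post. Origin at the centre of its underside
- spanner: Bystander: steel spanner 190 mm long lying on the bench. Origin under its middle
- oil: Bystander: grey plastic oil bottle, 68 mm diameter, 150 mm tall. Origin at the centre of its underside
Not all that is in view belongs to the job. Leave any green or yellow look-alike of the part that bears marker_top alone. What is shaped like the conrod but pink or turquoise is not meant.

How it is judged:
By the outcome, as a careful person would: the job done as asked, in the order asked, and still so for the second after the job is handed in, with the robot touching nothing.
It also fails if it takes over 64 s, if anything falls off the work surface, if the arm or the gripper's body presses on something with over 40 N, if the wrist force passes 120 N, or if a joint passes its speed limit or range.

## Working session

There is one attempt and no reset: what is moved stays moved. The work goes in short steps, Python scripts to look and compute and a tool call to move; the robot and the scene stay as the last step left them, time stands still between calls to the robot, and variables do not carry over. Pictures are saved under pics/ and viewed, and the job is handed in when it is done.

Besides the shell and the picture viewer there is one more tool, called after "Request:" as name(argument=value, ...), one argument or row to a line, values as JSON. servo_tool: Moves the arm, as the interface text tells. Its arguments: {"type":"object","properties":{"increments":{"type":"array","items":{"type":"array"}}},"required":["increments"]}

```bash
ls; mkdir -p pics; python3 - <<'E'
from rig import bot
import cv2,numpy as np
print(bot.read_state())
for c in("scene","top"):
    p,d=bot.capture(c); cv2.imwrite(f"pics/{c}0.png",p); np.save(f"{c}0.npy",d)
    i=bot.camera_info(c); print(c,i)
    for t in("turntable","marker_top","conrod","dish","spanner","oil","post_a","rod_big","rod_small","table_centre","nest"):
        print(c,t,[(r["bbox"],round(r["p"],2)) for r in bot.find_in(c,t)])
E
```

```text
pics
{'time_s': 0.0, 'joint_positions': array([-8.06426286e+01,  3.02811765e+01,  8.21580175e+01, -1.64476375e-03,
        6.76880753e+01, -1.02288669e+01]), 'qvel': array([-0.07618175,  0.00929064,  0.04550175,  0.09620838,  0.09482341,
       -0.03145222]), 'tau': array([ 6.37379944e-04, -4.40038669e+01, -1.76591563e+01,  6.33929973e-02,
        5.79287577e-02, -1.56319124e-04]), 'position': array([ 0.20939633, -0.58808642,  0.22153888]), 'tcp_rot': array([[ 9.42134405e-01,  3.35235161e-01, -3.87363707e-04],
       [ 3.35235182e-01, -9.42131938e-01,  2.18739012e-03],
       [ 3.68342358e-04, -2.19067343e-03, -9.99997533e-01]]), 'force': array([ 0.11271182,  0.44686183, -0.54490704]), 'moment': array([ 0.00157848, -0.03221974,  0.01855782]), 'opening': 1.0028628023870152}
scene {'K': array([[433.32565742,   0.        , 316.70967004],
       [  0.        , 433.32565742, 198.80235187],
       [  0.        ,   0.        ,   1.        ]]), 'R': array([[ 0.12601615,  0.99184075, -0.01928379],
       [ 0.66689878, -0.09909018, -0.7385304 ],
       [-0.73441538,  0.08020642, -0.67394435]])
[... 1654 characters left out ...]
33.6, 220.0], 0.48)]
top conrod [([202.9, 128.6, 238.8, 167.3], 0.79), ([162.6, 201.7, 187.6, 245.7], 0.53)]
top dish [([424.1, 189.2, 445.8, 209.8], 0.57)]
top spanner [([443.8, 232.8, 459.9, 258.5], 0.64)]
top oil [([224.7, 260.1, 247.4, 280.1], 0.94)]
top post_a [([315.0, 98.9, 433.3, 224.5], 0.87)]
top rod_big [([202.0, 128.9, 241.0, 169.9], 0.81), ([223.3, 184.1, 255.6, 223.4], 0.76), ([161.3, 201.7, 183.5, 244.1], 0.58)]
top rod_small [([222.9, 181.4, 254.0, 217.7], 0.92), ([201.7, 129.6, 240.0, 166.7], 0.71), ([161.6, 203.0, 191.0, 243.7], 0.67)]
top table_centre [([312.8, 100.6, 440.6, 220.1], 0.81)]
top nest [([314.5, 100.6, 437.7, 221.1], 0.91), ([225.0, 182.8, 255.9, 219.9], 0.4)]
```

```bash
python3 - <<'E'
import cv2
a=cv2.imread("pics/scene0.png"); b=cv2.imread("pics/top0.png")
cv2.imwrite("pics/s_c.png",cv2.resize(a[120:330,150:490],None,fx=2.35,fy=2.35,interpolation=2))
cv2.imwrite("pics/t_c.png",cv2.resize(b[80:300,150:470],None,fx=2.5,fy=2.5,interpolation=2))
E
```

```text
(no output)
```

View pics/s_c.png

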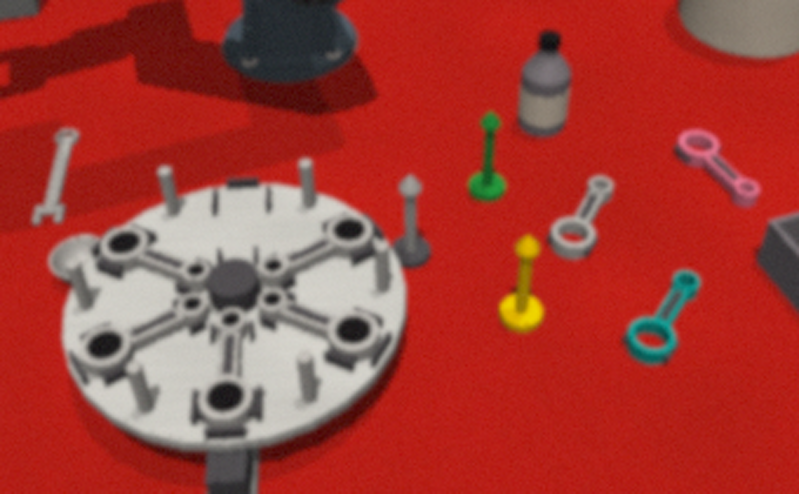

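View pics/t_c.png

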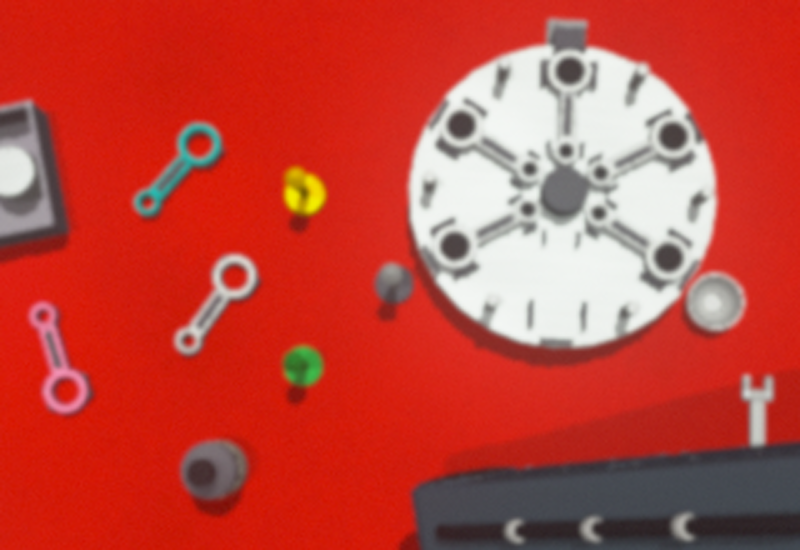

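The grey rod (top px ≈239,203; scene ≈397,213) is the one meant. Pink and turquoise are decoys. The grey marker (top ≈307,193) is the real one, not green or yellow. The empty nest points toward the robot (top ≈373,205), so it must turn clockwise.

```bash
cat > h.py <<'E'
from rig import bot
import cv2,numpy as np
def cloud(c,d):
    i=bot.camera_info(c);K=i["K"];v,u=np.mgrid[:400,:640]
    P=np.stack([(u-K[0,2])/K[0,0]*d,(v-K[1,2])/K[1,1]*d,d],-1)
    return (P-i["t"])@i["R"]
def proj(c,X):
    i=bot.camera_info(c);q=i["R"]@np.array(X)+i["t"];q=i["K"]@q;return q[:2]/q[2]
E
python3 - <<'E'
from h import *
for c in("top","scene"):
    d=np.load(c+"0.npy");img=cv2.imread(f"pics/{c}0.png");W=cloud(c,d);W[d==0]=np.nan
    z=W[...,2]
    b=(img[...,2]>130)&(img[...,1]<60)&(d>0);print(c,"bench z",np.nanmedian(z[b]))
    hsv=cv2.cvtColor(img,cv2.COLOR_BGR2HSV)
    grey=(hsv[...,1]<70)
    box=np.zeros_like(grey)
    if c=="top": box[95:230,305:445]=1
    else: box[180:320,170:330]=1
    pl=box&(abs(z-.07)<.006)&grey
    pts=W[pl][:,:2].astype(np.float32)
    h=cv2.convexHull(pts)
    print("plate",pl.sum(),cv2.minEnclosingCircle(h), np.percentile(pts,[.5,99.5],axis=0))
    if c=="top": box[:]=0; box[170:235,212:262]=1
    else: box[:]=0; box[185:235,376:416]=1
    r=box&(hsv[...,1]<90)
    pr=W[r&(z>0.005)&(z<.035)];print("rod",len(pr),pr.mean(0),cv2.minAreaRect(pr[:,:2].astype(np.float32)),np.median(pr[:,2]))
    t=[m for m in (bot.trace(c,"conrod"))]
    for m in t:
        q=m["region"]; print("trace",m["p"],m["bbox"],img[q].mean(0))
    tall=(z>.10)&(z<.16)&(hsv[...,1]<80)&(np.linalg.norm(W[...,:2]-[.5,-.1],axis=-1)<.45)
    n,l,s,ce=cv2.connectedComponentsWithStats(tall.astype(np.uint8))
    for k in range(1,n):
        if s[k,4]>5: print("tall",ce[k],s[k,4],np.nanmedian(W[l==k],0).round(4),np.nanmax(z[l==k]).round(3))
E
```

```text
top bench z -0.0004936298202006311
plate 7298 ((0.5975167155265808, -0.0863080620765686), 0.1899719387292862) [[ 0.41492456 -0.26799846]
 [ 0.77681145  0.09577524]]
rod 304 [0.47168314 0.35085401 0.01978997] ((0.4715060293674469, 0.35762491822242737), (0.05409381538629532, 0.14012062549591064), 48.472633361816406) 0.02008343644716315
trace 0.85 [219.8, 182.7, 251.7, 220.7] [145.25313283 149.48621554 176.14035088]
trace 0.79 [201.5, 129.2, 238.7, 167.5] [119.09433962 125.68463612  90.91374663]
trace 0.77 [162.9, 201.3, 188.3, 246.3] [124.49622166 103.67002519 197.71032746]
tall [351.47619048 106.88095238] 42 [ 0.7411 -0.0136  0.1339] 0.146
tall [405.95 109.65] 40 [ 0.7305 -0.1762  0.1346] 0.148
tall [375.91828794 155.88326848] 257 [ 0.5967 -0.0864  0.1047] 0.115
tall [321.76470588 151.88235294] 34 [0.6052 0.0768 0.1374] 0.146
tall [431.53846154 157.82051282] 39 [ 0.5849 -0.2479  0.136 ] 0.143
tall [306.44067797 189.81355932] 59 [0.4928 0.1252 0.121 ] 0.133
tall [346.64285714 200.60714286] 28 [0.4585 0.0049 0.1378] 0.145
tall [401.94117647 203.64705882] 34 [ 0.4484 -0.1567  0.1364] 0.1
[... 474 characters left out ...]
 84.32417582 164.68131868]
trace 0.56 [414.5, 235.6, 445.2, 274.1] [104.73730298 110.91593695  59.69527145]
tall [265.68333333 120.48333333] 60 [ 0.0616 -0.0175  0.1121] 0.135
tall [279.92857143 194.32142857] 56 [0.465  0.0076 0.1245] 0.144
tall [220.61904762 197.19047619] 63 [ 0.454  -0.1557  0.1245] 0.146
tall [324.14285714 199.41071429] 56 [0.501  0.1268 0.1224] 0.132
tall [312.01086957 229.22826087] 92 [0.612  0.0799 0.1246] 0.143
tall [181.96590909 236.72727273] 88 [ 0.5912 -0.2468  0.1264] 0.142
tall [248.25412541 237.86138614] 303 [ 0.5993 -0.0842  0.1052] 0.11
tall [279.61 276.14] 100 [ 0.7496 -0.011   0.1263] 0.144
tall [207.7047619  280.27619048] 105 [ 0.7386 -0.174   0.1294] 0.143
```

Request:
servo_tool(
  increments=[
    [0,[0,0,0],-6.7],
    [0.3,[34,-23.3,0],0],
    [0.7,[34,-23.3,0],0],
    [0.7,[34,-23.3,0],0],
    [0.7,[34,-23.3,0],0],
  ],
)

```text
time_s: 1.92
position: [0.2907, -0.444, 0.2227]
tcp_rot: [[0.897, 0.443, 0.0], [0.443, -0.897, -0.0], [0.0, 0.0, -1.0]]
force: [0.1, 0.1, -0.5]
opening: 0.633
```

Request:
servo_tool(
  increments=[
    [0.7,[34,-23.3,0],0],
    [0.7,[34,-23.3,0],0],
    [0.7,[34,-23.3,0],0],
    [0.7,[34,-23.3,0],0],
    [0.7,[34,-23.3,0],0],
  ],
)

```text
time_s: 2.55
position: [0.3917, -0.2642, 0.2228]
tcp_rot: [[0.897, 0.443, 0.001], [0.443, -0.897, -0.001], [0.0, 0.001, -1.0]]
force: [-0.2, -0.7, 0.4]
opening: 0.302
```

Request:
servo_tool(
  increments=[
    [0.7,[20,-23.3,0],0],
    [0.7,[0,-23.3,0],0],
    [0.7,[0,0,0],0],
  ],
)

```text
time_s: 2.92
position: [0.3877, -0.2131, 0.2226]
tcp_rot: [[0.896, 0.444, -0.001], [0.444, -0.896, 0.001], [-0.0, -0.001, -1.0]]
force: [0.1, -0.4, 0.0]
opening: 0.301
```

```bash
cat >> h.py <<'E'
def wcloud(d,s):
    i=bot.camera_info("wrist");K=i["K"];v,u=np.mgrid[:400,:640];M=i["mount"]
    P=np.stack([(u-K[0,2])/K[0,0]*d,(v-K[1,2])/K[1,1]*d,d],-1)
    P=P@M[:3,:3].T+M[:3,3]
    return P@s["tcp_rot"].T+s["position"]
def wproj(X,s):
    i=bot.camera_info("wrist");M=i["mount"]
    p=s["tcp_rot"].T@(np.array(X)-s["position"]);p=M[:3,:3].T@(p-M[:3,3]);q=i["K"]@p;return q[:2]/q[2]
E
python3 - <<'E'
from h import *
s=bot.read_state();p,d=bot.capture("wrist");print(bot.camera_info("wrist"))
W=wcloud(d,s);W[d==0]=np.nan
cv2.imwrite("pics/w1.png",p);np.save("w1.npy",W)
z=W[...,2];tall=(z>.128)&(z<.15)
n,l,st,ce=cv2.connectedComponentsWithStats(tall.astype(np.uint8))
for k in range(1,n):
    if st[k,4]>30: print(ce[k],st[k,4],np.nanmedian(W[l==k],0).round(4),np.nanmin(W[l==k],0).round(4),np.nanmax(W[l==k],0).round(4))
E
```

```text
{'K': array([[295.43063902,   0.        , 319.00098691],
       [  0.        , 295.43063902, 197.60302905],
       [  0.        ,   0.        ,   1.        ]]), 'mount': array([[-1.19743314e-03, -9.56948701e-01, -2.90254629e-01,
         8.02825243e-02],
       [ 9.99998034e-01, -1.60458493e-03,  1.16475206e-03,
        -6.91319591e-06],
       [-1.58034618e-03, -2.90252664e-01,  9.56948741e-01,
        -1.61154999e-01],
       [ 0.00000000e+00,  0.00000000e+00,  0.00000000e+00,
         1.00000000e+00]])}
[99.45588235  1.44117647] 68 [0.4551 0.001  0.132 ] [ 0.4527 -0.0023  0.128 ] [0.4593 0.0064 0.1373]
[480.48148148   1.85185185] 81 [ 0.5796 -0.2514  0.1326] [ 0.5784 -0.257   0.1281] [ 0.5832 -0.246   0.1387]
[292.11949686 108.32075472] 318 [ 0.45   -0.1587  0.1386] [ 0.4419 -0.1663  0.1291] [ 0.4574 -0.1505  0.141 ]
```

View pics/w1.png

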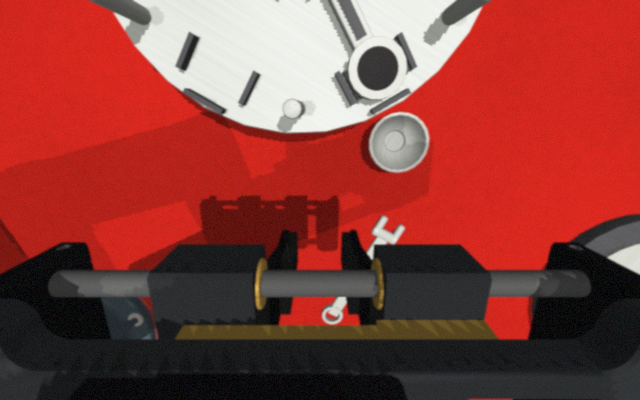

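Request:
servo_tool(
  increments=[
    [0.65,[27,-7.3,0],0],
    [0.65,[27,-7.3,0],0],
    [0.65,[26.3,-7.2,0],0],
    [0.65,[0,0,25],0],
    [0.65,[0,0,25],0],
  ],
)

```text
time_s: 3.6
position: [0.4524, -0.1612, 0.1724]
tcp_rot: [[0.897, 0.442, 0.003], [0.442, -0.897, -0.002], [0.002, 0.003, -1.0]]
force: [-0.5, 0.4, -0.2]
opening: 0.35
```

Request:
servo_tool(
  increments=[
    [0.65,[0,0,15],0],
    [0.65,[0,0,10],0],
    [0.65,[0,0,10],0],
    [0.65,[0,0,10],0],
    [0.65,[0,0,0],0],
  ],
)

```text
time_s: 4.22
position: [0.4503, -0.1594, 0.127]
tcp_rot: [[0.897, 0.443, -0.001], [0.443, -0.897, 0.001], [-0.001, -0.001, -1.0]]
force: [-0.4, -0.2, -0.3]
opening: 0.35
```

Request:
servo_tool(
  increments=[
    [0.65,[0,0,13],0],
    [0.65,[0,0,12],0],
    [0.76,[0,0,0],0],
    [0.76,[0,0,0],0],
  ],
)

```text
time_s: 4.72
position: [0.4507, -0.1595, 0.1024]
tcp_rot: [[0.897, 0.443, -0.0], [0.443, -0.897, 0.0], [-0.0, -0.0, -1.0]]
force: [-0.3, 0.4, 0.2]
opening: 0.261
```

Request:
servo_tool(
  increments=[
    [0.76,[0.1,-5.76,0],2],
    [0.76,[0.1,-5.76,0],2],
    [0.76,[0.1,-5.76,0],2],
    [0.76,[0.1,-5.76,0],2],
    [0.76,[0.1,-5.76,0],2],
  ],
)

```text
time_s: 5.35
position: [0.4414, -0.134, 0.1032]
tcp_rot: [[0.96, 0.279, 0.003], [0.279, -0.96, -0.002], [0.002, 0.003, -1.0]]
force: [-0.6, 0.1, -0.0]
opening: 0.242
```

```bash
python3 - <<'E'
from h import *
s=bot.read_state();print(s["position"],s["force"]);p,d=bot.capture("wrist")
cv2.imwrite("pics/w2.png",p)
E
```

```text
[ 0.44143034 -0.13403977  0.10322329] [-0.57955732  0.09755646 -0.0453674 ]
```

View pics/w2.png

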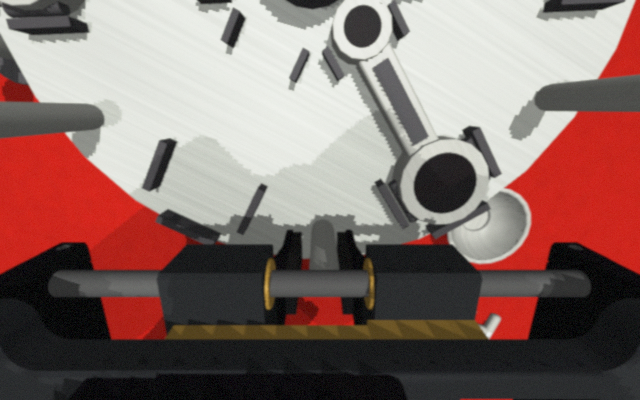

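The post (px ≈320,245) stands between the fingers and the table follows; I'll continue.

Request:
servo_tool(
  increments=[
    [0.76,[0.23,-8.64,0],3],
    [0.76,[0.23,-8.64,0],3],
    [0.76,[0.23,-8.64,0],3],
    [0.76,[0.23,-8.64,0],3],
    [0.76,[0.23,-8.64,0],3],
  ],
)

```text
time_s: 6.02
position: [0.4339, -0.0904, 0.103]
tcp_rot: [[1.0, 0.022, 0.001], [0.022, -1.0, -0.001], [0.001, 0.001, -1.0]]
force: [-1.0, -1.8, 0.8]
opening: 0.239
```

Request:
servo_tool(
  increments=[
    [0.76,[0.23,-8.64,0],3],
    [0.76,[0.23,-8.64,0],3],
    [0.76,[0.23,-8.64,0],3],
    [0.76,[0.23,-8.64,0],3],
    [0.76,[0.23,-8.64,0],3],
  ],
)

```text
time_s: 6.65
position: [0.4382, -0.0473, 0.1029]
tcp_rot: [[0.971, -0.238, -0.0], [-0.238, -0.971, -0.001], [0.0, 0.001, -1.0]]
force: [-0.9, -0.6, 0.5]
opening: 0.238
```

Request:
servo_tool(
  increments=[
    [0.76,[0.23,-8.64,0],3],
    [0.76,[0.1,-5.76,0],2],
    [0.76,[0.1,-5.76,0],2],
    [0.76,[0.1,-5.76,0],2],
    [0.76,[0.1,-5.76,0],2],
  ],
)

```text
time_s: 7.28
position: [0.4488, -0.0175, 0.1029]
tcp_rot: [[0.908, -0.418, 0.0], [-0.418, -0.908, -0.001], [0.0, 0.0, -1.0]]
force: [-0.5, -0.4, 0.4]
opening: 0.241
```

Request:
servo_tool(
  increments=[
    [0.76,[0.1,-5.76,0],2],
    [0.76,[0.1,-5.76,0],2],
    [0.76,[0.1,-5.76,0],2],
    [0.76,[0.1,-5.76,0],2],
    [0.76,[0,0,0],0],
  ],
)

```text
time_s: 7.9
position: [0.4602, 0.0027, 0.1028]
tcp_rot: [[0.842, -0.54, 0.001], [-0.54, -0.842, -0.0], [0.001, -0.0, -1.0]]
force: [0.0, 0.3, 0.2]
opening: 0.238
```

```bash
cat >> h.py <<'E'
C=np.array([.598,-.0845])
def posts(c):
    p,d=bot.capture(c);W=cloud(c,d);W[d==0]=np.nan;z=W[...,2]
    hsv=cv2.cvtColor(p,cv2.COLOR_BGR2HSV)
    tall=(z>.10)&(z<.16)&(hsv[...,1]<80);rr=np.linalg.norm(W[...,:2]-C,axis=-1);tall&=(rr<.2)&(rr>.12)
    n,l,s,ce=cv2.connectedComponentsWithStats(tall.astype(np.uint8));o=[]
    for k in range(1,n):
        if 15<s[k,4]<200:
            m=np.nanmedian(W[l==k],0);a=np.degrees(np.arctan2(*(m[:2]-C)[::-1]));o.append((m.round(3),round(a%60,1)))
    return p,W,o
E
python3 - <<'E'
from h import *
for c in("top","scene"):
    p,W,o=posts(c);print(c,*o,sep="\n");cv2.imwrite(f"pics/{c}1.png",p)
a=cv2.imread("pics/scene1.png")
cv2.imwrite("pics/s_c1.png",cv2.resize(a[120:330,150:490],None,fx=2.35,fy=2.35,interpolation=2))
E
```

```text
top
(array([ 0.74 , -0.01 ,  0.135]), np.float64(27.8))
(array([ 0.733, -0.173,  0.135]), np.float64(26.7))
(array([0.602, 0.077, 0.136]), np.float64(28.7))
(array([ 0.588, -0.248,  0.136]), np.float64(26.6))
(array([ 0.45 , -0.16 ,  0.138]), np.float64(27.0))
scene
(array([0.463, 0.002, 0.128]), np.float64(27.3))
(array([ 0.456, -0.158,  0.125]), np.float64(27.5))
(array([0.609, 0.08 , 0.124]), np.float64(26.2))
(array([ 0.594, -0.247,  0.126]), np.float64(28.4))
(array([ 0.747, -0.008,  0.126]), np.float64(27.2))
(array([ 0.74 , -0.171,  0.127]), np.float64(28.7))
```

View pics/s_c1.png

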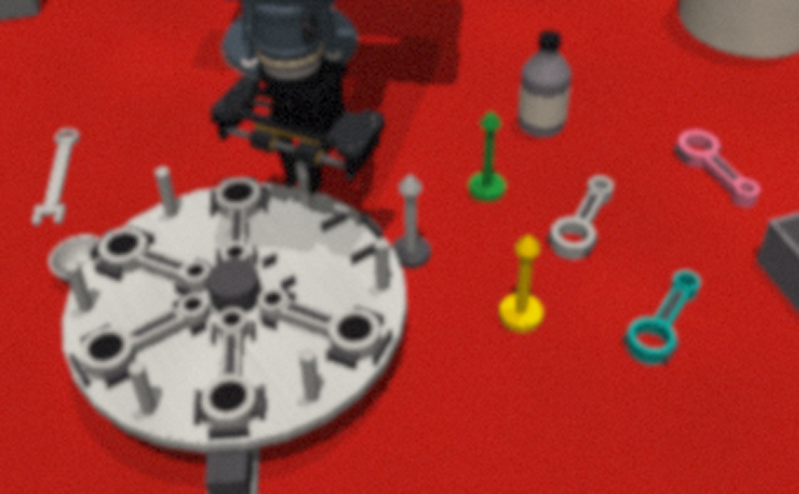

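Nest now almost at the marker (≈1° short). Nudge 1° more, then open.

Request:
servo_tool(
  increments=[
    [0.76,[0,-3,0],1],
    [0.76,[0,0,0],0],
    [0.6,[0,0,0],0],
    [0.6,[0,0,0],0],
  ],
)

```text
time_s: 8.5
position: [0.4614, 0.0054, 0.1025]
tcp_rot: [[0.832, -0.555, -0.0], [-0.555, -0.832, 0.0], [-0.0, -0.0, -1.0]]
force: [-0.6, 0.4, -0.5]
opening: 0.364
```

```bash
python3 - <<'E'
from h import *
print(bot.read_state()["force"])
for c in("top","scene"):
    p,W,o=posts(c);print(c,[x[1] for x in o], np.mean([x[1] for x in o]))
E
```

```text
[-0.61479358  0.38833645 -0.51552863]
top [np.float64(27.1), np.float64(25.7), np.float64(28.0), np.float64(25.5), np.float64(26.4)] 26.54
scene [np.float64(26.6), np.float64(27.0), np.float64(25.5), np.float64(27.8), np.float64(26.4), np.float64(27.9)] 26.866666666666664
```

Request:
servo_tool(
  increments=[
    [0.5,[0,0,-20],0],
    [0.5,[0,0,-20],0],
    [0.5,[0,0,-25],0],
    [0.5,[0,0,0],0],
  ],
)

```text
time_s: 9.1
position: [0.4627, 0.005, 0.1689]
tcp_rot: [[0.832, -0.555, 0.004], [-0.555, -0.832, -0.001], [0.004, -0.002, -1.0]]
force: [-0.0, 0.9, 0.7]
opening: 0.495
```

```bash
python3 - <<'E'
from h import *
for c in("top","scene"):
    p,W,o=posts(c);print(c,[x[1] for x in o], np.mean([x[1] for x in o]))
    cv2.imwrite(f"pics/{c}2.png",p)
    s0=cv2.cvtColor(cv2.imread(f"pics/{c}0.png"),6); 
s=bot.read_state();p,d=bot.capture("wrist");W=wcloud(d,s);W[d==0]=np.nan
cv2.imwrite("pics/w3.png",p)
z=W[...,2];tall=(z>.128)&(z<.15)
n,l,st,ce=cv2.connectedComponentsWithStats(tall.astype(np.uint8))
for k in range(1,n):
    if st[k,4]>30: print(ce[k],st[k,4],np.nanmedian(W[l==k],0).round(4),np.nanmin(W[l==k],0).round(4),np.nanmax(W[l==k],0).round(4))
E
```

```text
top [np.float64(27.2), np.float64(25.9), np.float64(27.9), np.float64(25.6), np.float64(26.5)] 26.619999999999997
scene [np.float64(25.8), np.float64(27.0), np.float64(25.5), np.float64(27.8), np.float64(26.4), np.float64(27.8)] 26.71666666666667
[546.15789474 104.93581515] 779 [ 0.4515 -0.1566  0.1381] [ 0.4419 -0.1665  0.1281] [ 0.4581 -0.1508  0.1408]
[ 94.12980132 108.74834437] 755 [0.6053 0.0767 0.138 ] [0.5984 0.0709 0.128 ] [0.614 0.087 0.141]
[320.73137698 227.79909707] 443 [0.4612 0.0042 0.1383] [ 0.4526 -0.0026  0.1281] [0.4676 0.0129 0.1405]
```

View pics/w3.png

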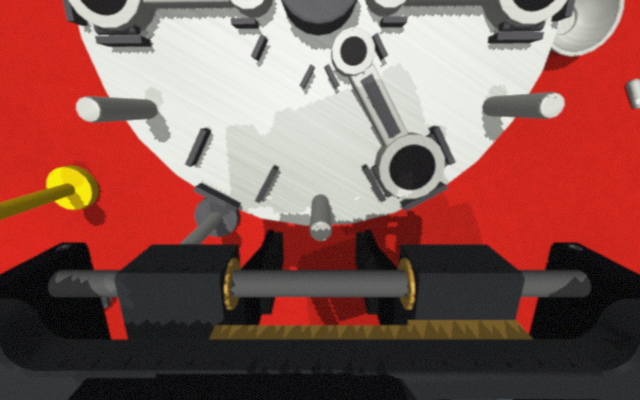

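Request:
servo_tool(
  increments=[
    [0.3,[0,0,-25],-10],
    [0.3,[0,0,-25],-10],
    [0.3,[0,0,0],-10],
    [0.3,[0,0,0],-10],
    [0.3,[0,0,0],-10],
  ],
)

```text
time_s: 9.88
position: [0.4607, 0.0054, 0.2164]
tcp_rot: [[0.958, 0.286, -0.003], [0.286, -0.958, 0.001], [-0.002, -0.001, -1.0]]
force: [-0.0, 0.3, 0.6]
opening: 0.7
```

Request:
servo_tool(
  increments=[
    [0.3,[0,0,0],-10],
    [0.3,[0,0,0],-10],
    [0.3,[0,0,0],-10],
    [0.3,[0,0,0],-10],
    [0.3,[0,0,0],-10],
  ],
)

```text
time_s: 10.5
position: [0.4606, 0.0054, 0.2162]
tcp_rot: [[0.397, 0.918, -0.003], [0.918, -0.397, 0.001], [-0.0, -0.003, -1.0]]
force: [0.2, -0.0, 0.3]
opening: 0.699
```

Request:
servo_tool(
  increments=[
    [0.3,[0,0,0],-10],
    [0.3,[0,0,0],-10],
    [0.3,[0,0,0],-10],
    [0.3,[0,0,0],-10],
    [0.3,[0,0,0],-10],
  ],
)

```text
time_s: 11.12
position: [0.4606, 0.0054, 0.2162]
tcp_rot: [[-0.448, 0.894, -0.003], [0.894, 0.448, 0.001], [0.002, -0.002, -1.0]]
force: [-0.4, 0.3, -0.8]
opening: 0.701
```

Request:
servo_tool(
  increments=[
    [0.3,[0,0,0],-10],
    [0.3,[0,0,0],-10],
    [0.3,[0,0,0],-2.7],
    [0.3,[0,0,0],0],
  ],
)

```text
time_s: 11.62
position: [0.4607, 0.0054, 0.2164]
tcp_rot: [[-0.754, 0.657, -0.002], [0.657, 0.754, 0.001], [0.002, -0.001, -1.0]]
force: [0.5, 0.2, -0.3]
opening: 0.698
```

Request:
servo_tool(
  increments=[
    [0.3,[20.5,34.3,0],0],
    [0.3,[20.5,34.3,0],0],
    [0.3,[20.5,34.3,0],0],
    [0.3,[20.5,34.3,0],0],
    [0.3,[20.5,34.3,0],0],
  ],
)

```text
time_s: 12.25
position: [0.4964, 0.2032, 0.2167]
tcp_rot: [[-0.754, 0.657, -0.001], [0.657, 0.754, -0.0], [0.001, -0.001, -1.0]]
force: [0.2, -0.4, -0.6]
opening: 0.697
```

Request:
servo_tool(
  increments=[
    [0.3,[20.5,34.3,0],0],
    [0.3,[20.5,34.3,0],0],
    [0.3,[20.5,34.3,0],0],
    [0.3,[0,0,0],0],
    [0.3,[0,0,0],0],
  ],
)

```text
time_s: 12.88
position: [0.517, 0.3193, 0.2166]
tcp_rot: [[-0.754, 0.656, -0.002], [0.656, 0.754, -0.001], [0.001, -0.002, -1.0]]
force: [-0.1, 0.0, 0.3]
opening: 0.7
```

```bash
python3 - <<'E'
from h import *
s=bot.read_state();p,d=bot.capture("wrist");W=wcloud(d,s);W[d==0]=np.nan
print(s["position"])
cv2.imwrite("pics/w4.png",p);np.save("w4.npy",W)
for r in bot.trace("wrist","conrod"):
    m=r["region"];q=W[m];print(r["p"],r["bbox"],p[m].mean(0),np.nanmedian(q,0))
    np.save("rodmask.npy",m) if r["p"]>.5 else 0
E
```

```text
[0.51700749 0.31931289 0.21657504]
0.92 [409.3, 144.7, 456.2, 252.0] [181.58655891 187.53168864  82.24457678] [0.63897882 0.40582208 0.01827628]
0.59 [296.6, 57.6, 342.2, 183.9] [202.55744125 205.69408181 213.25021758] [0.47548013 0.35433201 0.01946263]
```

View pics/w4.png

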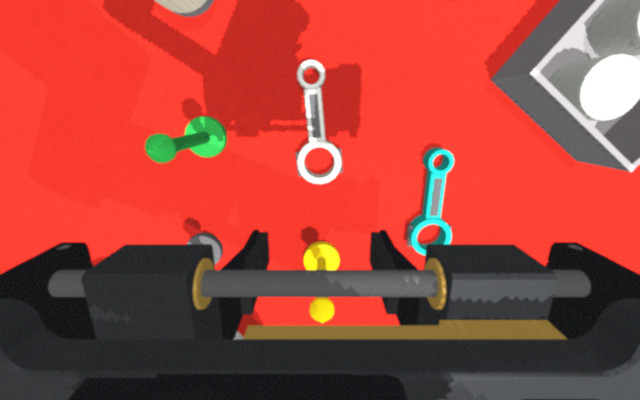

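```bash
python3 - <<'E'
from h import *
W=np.load("w4.npy");p=cv2.imread("pics/w4.png");hsv=cv2.cvtColor(p,cv2.COLOR_BGR2HSV)
m=(hsv[...,1]<70)&(W[...,2]>.010)&(W[...,2]<.03);m[:, :285]=0;m[:,360:]=0;m[:50]=0;m[195:]=0
i=bot.camera_info("wrist");M=i["mount"]
s=bot.read_state()
# intersect rays with top plane z=.022
v,u=np.where(hsv[...,1]<70)
k=(u>285)&(u<360)&(v>50)&(v<195);u=u[k];v=v[k]
K=i["K"];dirs=np.stack([(u-K[0,2])/K[0,0],(v-K[1,2])/K[1,1],np.ones(len(u))],-1)@M[:3,:3].T@s["tcp_rot"].T
o=s["tcp_rot"]@M[:3,3]+s["position"]
X=o+dirs*((.022-o[2])/dirs[:,2])[:,None]
print("depth z med",np.nanmedian(W[m][:,2]),len(X))
# coarse template: silhouettes (rings w/ holes ignored) ; fit via distance to model outline
from scipy.optimize import minimize
mask=np.zeros((400,400),np.uint8); B=np.array([.38,.26]);r=.0005
px=((X[:,:2]-B)/r).astype(int);mask[px[:,0].clip(0,399),px[:,1].clip(0,399)]=1
mask=cv2.morphologyEx(mask,cv2.MORPH_CLOSE,np.ones((5,5)))
cs,_=cv2.findContours(mask,cv2.RETR_EXTERNAL,cv2.CHAIN_APPROX_NONE);c=max(cs,key=cv2.contourArea)[:,0,::-1]*r+B
def sd(P,q):
    d=np.array([np.cos(q[2]),np.sin(q[2])]);n=np.array([-d[1],d[0]]);a=(P-q[:2])@d;b=(P-q[:2])@n
    f1=np.hypot(a-.05,b)-.027;f2=np.hypot(a+.05,b)-.016
    f3=np.maximum(abs(b)-.010,np.maximum(a-.04,-a-.04))
    return np.minimum(np.minimum(f1,f2),f3)
best=min((minimize(lambda q:np.minimum(sd(c,q)**2,.003**2).sum(),[c[:,0].mean(),c[:,1].mean(),np.radians(a)],method="Nelder-Mead",options=dict(xatol=1e-6,fatol=1e-12,maxiter=4000)) for a in(-50,-40,-30)),key=lambda x:x.fun)
q=best.x;print("rod",q[:2],np.degrees(q[2]),np.sqrt(best.fun/len(c)),len(c))
d=np.array([np.cos(q[2]),np.sin(q[2])])
for t in(.05,-.05): print(wproj([*(q[:2]+t*d),.022],s))
ye=(hsv[...,0]>22)&(hsv[...,0]<34)&(hsv[...,1]>150)&(W[...,2]>-.01)
ye[:235]=0;ye[325:]=0;ye[:,:290]=0;ye[:,345:]=0
print("yellow",np.nanmedian(W[ye&(W[...,2]<.03)],0),np.nanmedian(W[ye&(W[...,2]>.1)],0))
g=(hsv[...,0]>45)&(hsv[...,0]<75)&(hsv[...,1]>150);print("green",np.nanmedian(W[g&(W[...,2]<.03)],0))
ppt=q[:2]-.008*d; dl=ppt-s["position"][:2];print("grasp",ppt,"tool d",s["tcp_rot"][:2,:2].T@dl, "yaw",np.degrees(np.arctan2(s["tcp_rot"][1,0],s["tcp_rot"][0,0])))
E
```

```text
depth z med 0.019676541047295715 2305
rod [0.4640874  0.35817007] -35.78753551570518 0.0009117986751218613 730
[318.66613137 162.21468312]
[310.26177949  73.92300285]
yellow [0.60536567 0.24645125 0.01122291] [0.6063639  0.24518283 0.12171542]
green [0.39426561 0.24917902 0.01108104]
grasp [0.45759787 0.36284832] tool d [ 0.0739944  -0.00602438] yaw 138.90795445905297
```

Candidates seen: grey rod at (315,120), turquoise at (433,200), pink and others out of view. The grey one is chosen, and its fit reprojects on both eyes. Now grasp the shank.

Request:
servo_tool(
  increments=[
    [0.3,[0,0,0],-5.3],
    [0.3,[31.3,0.3,20],0],
    [0.3,[31.4,0.3,40],0],
    [0.3,[0,0,40],0],
    [0.3,[0,0,40],0],
  ],
)

```text
time_s: 13.6
position: [0.4672, 0.3563, 0.077]
tcp_rot: [[-0.811, 0.584, 0.001], [0.584, 0.811, 0.0], [-0.0, 0.001, -1.0]]
force: [-0.0, 0.3, 0.1]
opening: 0.701
```

Request:
servo_tool(
  increments=[
    [0.4,[0,0,30],0],
    [0.4,[0,0,20],0],
    [0.4,[0,0,0],0],
  ],
)

```text
time_s: 13.98
position: [0.4663, 0.3554, 0.0262]
tcp_rot: [[-0.811, 0.585, -0.004], [0.585, 0.811, -0.002], [0.002, -0.004, -1.0]]
force: [-0.1, 0.1, -0.4]
opening: 0.603
```

```bash
python3 - <<'E'
from h import *
s=bot.read_state();p,d=bot.capture("wrist");print(s["position"],s["tcp_rot"][:,0])
cv2.imwrite("pics/w5.png",p)
E
```

```text
[0.46626886 0.35538314 0.02624102] [-0.81090633  0.5851732   0.00180128]
```

View pics/w5.png

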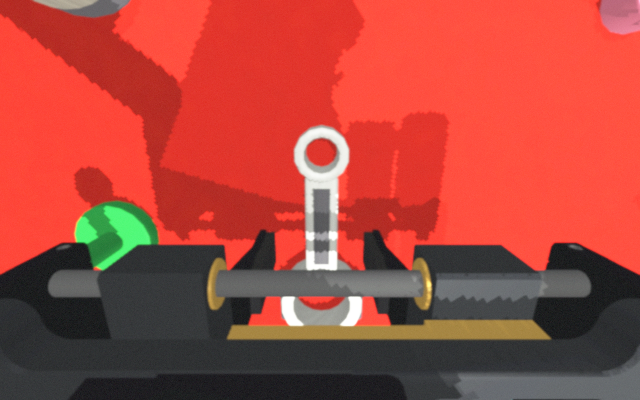

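The rod is aligned with the tool, small eye at (321,153), shank between the fingers. Descend and close.

Request:
servo_tool(
  increments=[
    [0.4,[0,0,10],0],
    [0.4,[0,0,9.5],0],
    [0.4,[0,0,0],0],
    [1,[0,0,0],0],
    [1,[0,0,0],0],
  ],
)

```text
time_s: 14.65
position: [0.4674, 0.3572, 0.0083]
tcp_rot: [[-0.812, 0.584, 0.001], [0.584, 0.812, 0.0], [-0.0, 0.001, -1.0]]
force: [0.7, 0.1, -0.9]
opening: 0.452
```

Request:
servo_tool(
  increments=[
    [1,[0,0,0],0],
    [1,[0,0,0],0],
    [1,[0,0,0],0],
    [1,[0,0,-10],0],
    [1,[0,0,-20],0],
  ],
)

```text
time_s: 15.28
position: [0.4657, 0.3563, 0.0371]
tcp_rot: [[-0.812, 0.584, -0.004], [0.584, 0.812, -0.002], [0.002, -0.004, -1.0]]
force: [-0.2, 0.8, -6.1]
opening: 0.228
```

Request:
servo_tool(
  increments=[
    [1,[0,0,-40],0],
    [1,[0,0,-50],0],
    [1,[0,0,-50],0],
    [1,[0,0,-40],0],
    [1,[0,0,0],0],
  ],
)

```text
time_s: 15.9
position: [0.4689, 0.358, 0.2211]
tcp_rot: [[-0.812, 0.584, 0.007], [0.584, 0.812, 0.004], [-0.003, 0.007, -1.0]]
force: [0.6, 0.1, -5.6]
opening: 0.226
```

```bash
python3 - <<'E'
from h import *
s=bot.read_state();p,d=bot.capture("wrist");print(s["position"],s["tcp_rot"],s["force"],s["moment"])
W=wcloud(d,s);np.save("w6.npy",W)
cv2.imwrite("pics/w6.png",p)
E
```

```text
[0.46886953 0.35804975 0.22113741] [[-0.81197521  0.58365169  0.0068528 ]
 [ 0.58368169  0.81197452  0.00361379]
 [-0.0034551   0.00693416 -0.99996999]] [ 0.56461932  0.09431339 -5.62731109] [ 0.08567732 -0.18961026 -0.03590908]
```

View pics/w6.png

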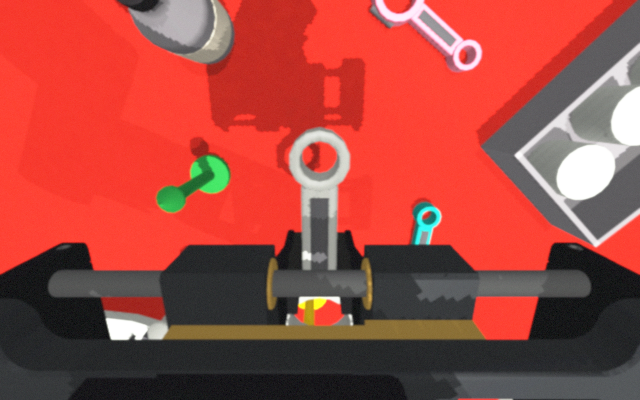

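```bash
python3 - <<'E'
from h import *
s=bot.read_state();W=np.load("w6.npy");p=cv2.imread("pics/w6.png");hsv=cv2.cvtColor(p,cv2.COLOR_BGR2HSV)
T=(W-s["position"])@s["tcp_rot"]
m=(hsv[...,1]<60)&(abs(T[...,2])<.06);m[:,:285]=0;m[:,355:]=0;m[:125]=0;m[270:]=0
for a,b in((128,145),(145,170),(170,188),(190,205),(205,225),(225,245)):
    q=T[a:b][m[a:b]];print(a,b,len(q),np.median(q,0).round(4),np.percentile(q[:,2],[5,95]).round(4),np.percentile(q[:,1],[2,98]).round(4))
E
```

```text
128 145 556 [ 0.0649  0.0017 -0.0151] [-0.0164 -0.0089] [-0.0091  0.0129]
145 170 643 [ 0.0544 -0.0047 -0.0151] [-0.0164 -0.0038] [-0.0126  0.0166]
170 188 773 [ 0.0436  0.002  -0.0149] [-0.0163 -0.002 ] [-0.0106  0.0144]
190 205 524 [ 0.0332  0.002  -0.0127] [-0.0141 -0.0116] [-0.0071  0.011 ]
205 225 694 [ 0.0233  0.0019 -0.0129] [-0.0142 -0.0116] [-0.0073  0.0112]
225 245 998 [ 0.0099  0.0019 -0.013 ] [-0.018  -0.0082] [-0.0146  0.0183]
```

The rod hangs level (top face 15 mm above TCP along its length). Carry it over the table first, then turn.

Request:
servo_tool(
  increments=[
    [1,[-15,-13,0],0],
    [1,[-30,-26,0],0],
    [1,[-30,-26,0],0],
    [1,[-30,-26,0],0],
    [1,[-30,-26,0],0],
  ],
)

```text
time_s: 16.58
position: [0.5069, 0.1807, 0.2152]
tcp_rot: [[-0.812, 0.584, -0.006], [0.584, 0.812, -0.001], [0.004, -0.005, -1.0]]
force: [0.5, -0.0, -5.2]
opening: 0.227
```

Request:
servo_tool(
  increments=[
    [1,[-30,-26,0],0],
    [1,[-30,-26,0],0],
    [1,[-30,-26,0],0],
    [1,[-30,-26,0],0],
    [1,[-17,-14.5,0],0],
  ],
)

```text
time_s: 17.2
position: [0.549, 0.0042, 0.2152]
tcp_rot: [[-0.811, 0.586, -0.005], [0.586, 0.811, 0.0], [0.004, -0.003, -1.0]]
force: [0.1, -0.2, -6.0]
opening: 0.224
```

Request:
servo_tool(
  increments=[
    [1,[0,0,0],5],
    [1,[0,0,0],10],
    [1,[0,0,0],10],
    [1,[0,0,0],10],
    [1,[0,0,0],10],
  ],
)

```text
time_s: 17.82
position: [0.5483, 0.0063, 0.2151]
tcp_rot: [[-0.155, 0.988, -0.006], [0.988, 0.155, 0.001], [0.002, -0.006, -1.0]]
force: [0.2, 0.2, -5.5]
opening: 0.228
```

Request:
servo_tool(
  increments=[
    [1,[0,0,0],10],
    [1,[0,0,0],10],
    [1,[0,0,0],10],
    [1,[0,0,0],10],
    [1,[0,0,0],10],
  ],
)

```text
time_s: 18.45
position: [0.5484, 0.0063, 0.2151]
tcp_rot: [[0.657, 0.754, -0.006], [0.754, -0.657, 0.001], [-0.004, -0.005, -1.0]]
force: [-0.3, 0.2, -5.6]
opening: 0.226
```

Request:
servo_tool(
  increments=[
    [1,[0,0,0],10],
    [1,[0,0,0],10],
    [1,[0,0,0],10],
    [1,[0,0,0],10],
    [1,[0,0,0],10],
  ],
)

```text
time_s: 19.08
position: [0.5484, 0.0063, 0.2152]
tcp_rot: [[1.0, -0.019, -0.006], [-0.019, -1.0, 0.001], [-0.006, -0.0, -1.0]]
force: [-0.2, 0.4, -5.6]
opening: 0.231
```

Request:
servo_tool(
  increments=[
    [1,[0,0,0],10],
    [1,[0,0,0],10],
    [1,[0,0,0],10],
    [1,[0,0,0],10],
    [1,[0,0,0],10],
  ],
)

```text
time_s: 19.7
position: [0.5484, 0.0063, 0.2151]
tcp_rot: [[0.628, -0.778, -0.006], [-0.778, -0.628, 0.0], [-0.004, 0.005, -1.0]]
force: [-0.1, 0.0, -6.2]
opening: 0.227
```

Request:
servo_tool(
  increments=[
    [1,[0,0,0],10],
    [1,[0,0,0],3],
    [1,[0,0,0],0],
    [1,[0,0,0],0],
  ],
)

```text
time_s: 20.2
position: [0.5495, 0.0067, 0.2166]
tcp_rot: [[0.443, -0.896, -0.003], [-0.896, -0.443, 0.0], [-0.002, 0.003, -1.0]]
force: [-1.0, 0.2, -5.5]
opening: 0.223
```

```bash
python3 - <<'E'
from h import *
s=bot.read_state();p,d=bot.capture("wrist");print(s["position"],np.degrees(np.arctan2(s["tcp_rot"][1,0],s["tcp_rot"][0,0])),s["joint_positions"])
np.save("w7.npy",wcloud(d,s))
cv2.imwrite("pics/w7.png",p)
p,d=bot.capture("top");cv2.imwrite("pics/t7.png",cv2.resize(p[80:300,150:470],None,fx=2.5,fy=2.5))
E
```

```text
[0.54954631 0.00666417 0.21661485] -63.69524413174787 [-1.09478420e+01  2.49131123e+01  9.32387094e+01 -1.90840584e-02
  6.20245949e+01  1.42756258e+02]
```

View pics/w7.png

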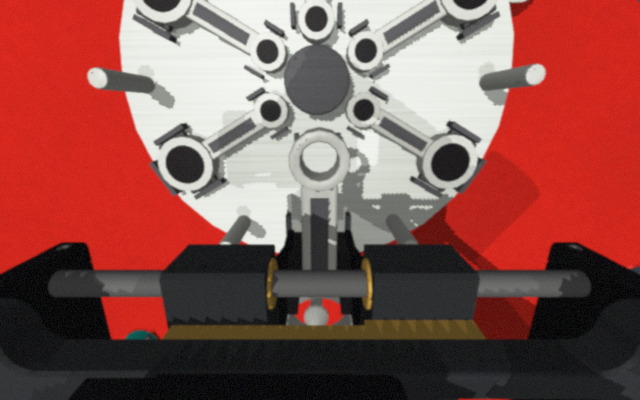

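```bash
cat >> h.py <<'E'
def tray(u,v,z,s):
    i=bot.camera_info("wrist");K=i["K"];M=i["mount"]
    u=np.asarray(u,float);v=np.asarray(v,float)
    dr=np.stack([(u-K[0,2])/K[0,0],(v-K[1,2])/K[1,1],np.ones(len(u))],-1)@M[:3,:3].T@s["tcp_rot"].T
    o=s["tcp_rot"]@M[:3,3]+s["position"]
    X=o+dr*((z-o[2])/dr[:,2])[:,None]
    return (X-s["position"])@s["tcp_rot"]
E
python3 - <<'E'
from h import *
s=bot.read_state();W=np.load("w7.npy");p=cv2.imread("pics/w7.png");hsv=cv2.cvtColor(p,cv2.COLOR_BGR2HSV)
m=((abs(W[...,2]-.105)<.006)&(p.max(2)<130)).astype(np.uint8);m[:30]=0;m[125:]=0;m[:,:270]=0;m[:,365:]=0
m=cv2.morphologyEx(m,cv2.MORPH_OPEN,np.ones((5,5)))
v,u=np.where(m);T=tray(u,v,.105,s)
(c,r)=cv2.minEnclosingCircle(cv2.convexHull(T[:,:2].astype(np.float32)));print("hub",c,r,T[:,:2].mean(0))
Z=W[...,2];t=(Z>.130)&(Z<.15)
n,l,st,ce=cv2.connectedComponentsWithStats(t.astype(np.uint8))
for k in range(1,n):
    if st[k,4]>60 and ce[k][1]<240:
        v,u=np.where((l==k));T=tray(u,v,.140,s);q=T[:,:2]
        (cc,rr)=cv2.minEnclosingCircle(q.astype(np.float32));print("post",ce[k],st[k,4],np.array(cc).round(4),round(rr,4),np.degrees(np.arctan2(cc[1]-c[1],cc[0]-c[0])), np.hypot(cc[0]-c[0],cc[1]-c[1]))
# rod small end
m=((abs(W[...,2]-(s["position"][2]+.0151))<.005)).astype(np.uint8);m[:125]=0;m[185:]=0;m[:,:280]=0;m[:,360:]=0
v,u=np.where(m);T=tray(u,v,s["position"][2]+.0151,s)
print("small",cv2.minEnclosingCircle(T[:,:2].astype(np.float32)))
# nearby rods' small eyes/ big ends: dark holes
h=((p.max(2)<75)&(abs(Z-.07)<.03)).astype(np.uint8);n,l,st,ce=cv2.connectedComponentsWithStats(h)
for k in range(1,n):
    if 150<st[k,4]<3000 and ce[k][1]<235:
        T=tray([ce[k][0]],[ce[k][1]],.092,s)[0];print("hole",ce[k].round(1),st[k,4],T[:2].round(4),np.degrees(np.arctan2(T[1]-c[1],T[0]-c[0])).round(2),np.hypot(T[0]-c[0],T[1]-c[1]).round(4))
E
```

```text
hub (0.1033179983496666, -0.002092384034767747) 0.028644438832998276 [ 0.10376144 -0.00226329]
post [531.80331263  74.50517598] 483 [0.1031 0.1591] 0.01 90.08953820909272 0.16118953711193407
post [101.38556701  77.98762887] 485 [ 0.102  -0.1636] 0.0102 -90.4593329325959 0.16150356491257792
small ((0.05505386367440224, -4.386736691230908e-05), 0.01549089141190052)
hole [161.7   4.1] 277 [ 0.1645 -0.1331] -64.96 0.1446
hole [469.1   3.1] 197 [0.1651 0.1266] 64.36 0.1427
hole [315.8  18.4] 378 [ 0.1537 -0.003 ] -1.04 0.0504
hole [267.   51.2] 337 [ 0.1283 -0.0461] -60.46 0.0506
hole [365.4  50.3] 348 [0.1289 0.0405] 59.05 0.0497
hole [270.3 110.5] 298 [ 0.0782 -0.0457] -119.96 0.0503
hole [363.2 109.5] 301 [0.0789 0.0407] 119.67 0.0493
hole [449.9 161.9] 1056 [0.0298 0.1275] 119.58 0.149
hole [184.5 164.1] 1018 [ 0.028  -0.1321] -120.1 0.1502
```

Request:
servo_tool(
  increments=[
    [1,[-0.8,-2,0],-0.45],
    [1,[0,0,30],0],
    [1,[0,0,35],0],
    [1,[0,0,35],0],
    [1,[0,0,0],0],
  ],
)

```text
time_s: 20.92
position: [0.5498, 0.0092, 0.1158]
tcp_rot: [[0.45, -0.893, -0.007], [-0.893, -0.45, 0.001], [-0.004, 0.005, -1.0]]
force: [-0.4, -0.4, -5.8]
opening: 0.225
```

```bash
python3 - <<'E'
from h import *
s=bot.read_state();p,d=bot.capture("wrist");print(s["position"],np.degrees(np.arctan2(s["tcp_rot"][1,0],s["tcp_rot"][0,0])))
np.save("w8.npy",wcloud(d,s))
cv2.imwrite("pics/w8.png",p);cv2.imwrite("pics/w8c.png",cv2.resize(p[60:340,180:460],None,fx=2.1,fy=2.1,interpolation=2))
E
```

```text
[0.54981324 0.00917966 0.11579683] -63.239591266098586
```

View pics/w8.png

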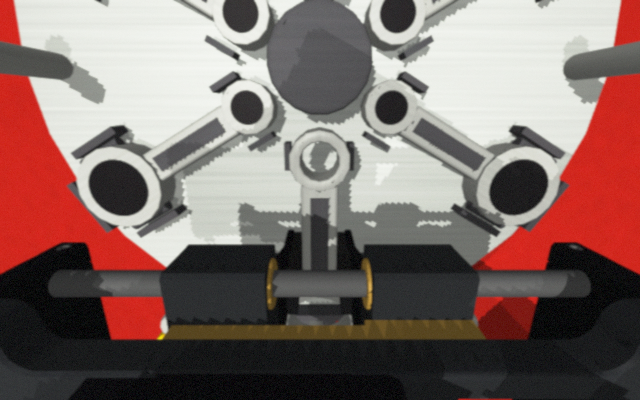

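View pics/w8c.png

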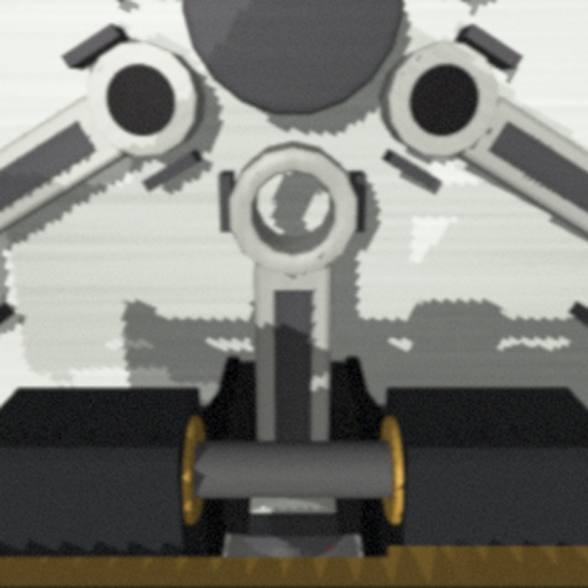

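```bash
cat > meas.py <<'E'
from h import *
def meas(f,img,s):
    W=np.load(f);p=cv2.imread(img);Z=W[...,2]
    h=((p.max(2)<75)&(abs(Z-.075)<.035)).astype(np.uint8);h[:,:60]=0
    n,l,st,ce=cv2.connectedComponentsWithStats(h);H=[]
    for k in range(1,n):
        if 300<st[k,4]<5000 and ce[k][1]<230:
            T=tray([ce[k][0]],[ce[k][1]],.092,s)[0];H.append(T[:2]);print("hole",ce[k].round(1),st[k,4],T[:2].round(4))
    zt=s["position"][2]+.0151
    m=((abs(Z-zt)<.005)&(p.max(2)>110)).astype(np.uint8);m[:110]=0;m[188:]=0;m[:,:280]=0;m[:,360:]=0
    v,u=np.where(m);T=tray(u,v,zt,s);print("small",cv2.minEnclosingCircle(T[:,:2].astype(np.float32)))
    return H
E
python3 - <<'E'
from meas import *
s=bot.read_state();meas("w8.npy","pics/w8.png",s)
rel=s["position"][:2]-C;a=np.radians(116.75);print("world along/perp",rel@[np.cos(a),np.sin(a)],rel@[-np.sin(a),np.cos(a)])
E
```

```text
hole [240.2  14. ] 886 [ 0.1302 -0.044 ]
hole [397.5  14.3] 907 [0.13   0.0433]
hole [391.1 107.2] 804 [0.0806 0.0432]
hole [246.6 107.3] 762 [ 0.0807 -0.0441]
hole [118.  187.4] 2402 [ 0.0308 -0.1315]
hole [518.2 186.9] 2385 [0.0307 0.1297]
hole [476.4 217.3] 559 [0.0096 0.1056]
small ((0.05519436299800873, -9.726686585054267e-06), 0.015361382625997066)
world along/perp 0.10430147316790386 -0.0005458632762620123
```

Request:
servo_tool(
  increments=[
    [1,[0,-0.5,10],0],
    [1,[0,0,10],0],
    [1,[0,0,8],0],
    [1,[0,0,5],0],
    [1,[0,0,0],0],
  ],
)

```text
time_s: 21.6
position: [0.5522, 0.0089, 0.0846]
tcp_rot: [[0.45, -0.893, -0.001], [-0.893, -0.45, 0.0], [-0.001, 0.001, -1.0]]
force: [0.0, 0.3, -4.7]
opening: 0.226
```

Request:
servo_tool(
  increments=[
    [1,[0,0,3],0],
    [1,[0,0,1.5],0],
    [1,[0,0,0],0],
  ],
)

```text
time_s: 21.98
position: [0.5525, 0.0089, 0.0805]
tcp_rot: [[0.45, -0.893, -0.0], [-0.893, -0.45, -0.0], [-0.0, 0.0, -1.0]]
force: [-0.5, -1.0, -5.4]
opening: 0.227
```

```bash
python3 - <<'E'
from h import *
s=bot.read_state();p,d=bot.capture("wrist");print(s["position"],s["force"],s["moment"])
cv2.imwrite("pics/w9c.png",cv2.resize(p[60:340,180:460],None,fx=2.1,fy=2.1,interpolation=2))
p,d=bot.capture("scene");cv2.imwrite("pics/s9.png",cv2.resize(p[150:300,180:360],None,fx=3.5,fy=3.5,interpolation=2))
E
```

```text
[0.55248509 0.00887382 0.08049329] [-0.51748994 -1.03106973 -5.43807987] [ 0.032871    0.05017236 -0.0182275 ]
```

View pics/w9c.png

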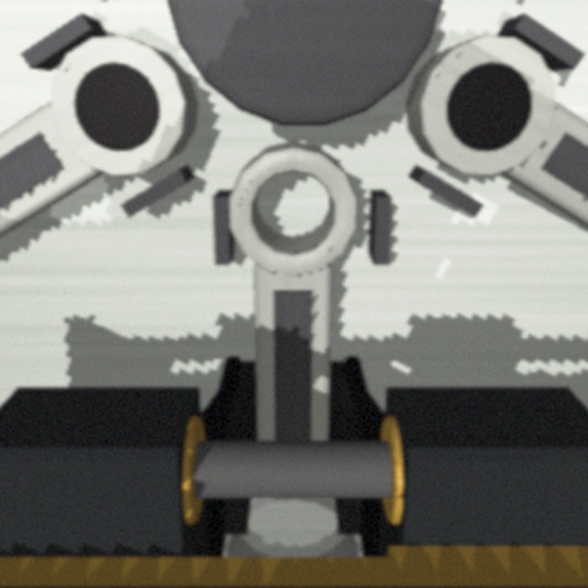

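View pics/s9.png

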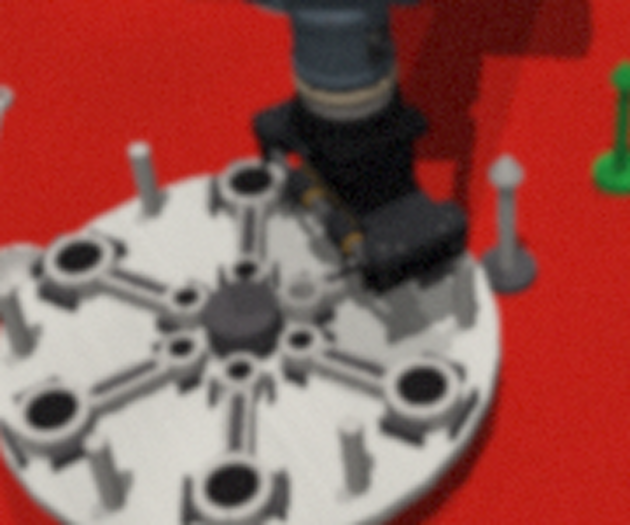

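Request:
servo_tool(
  increments=[
    [1,[-1.2,2,0],0],
    [1,[0,0,0],0],
    [1,[0,0,0],0],
  ],
)

```text
time_s: 22.45
position: [0.5503, 0.0091, 0.0806]
tcp_rot: [[0.45, -0.893, 0.0], [-0.893, -0.45, -0.0], [0.0, -0.0, -1.0]]
force: [-0.2, 0.8, -4.9]
opening: 0.226
```

```bash
python3 - <<'E'
from meas import *
s=bot.read_state();p,d=bot.capture("wrist");print(s["position"],s["force"])
np.save("w10.npy",wcloud(d,s));cv2.imwrite("pics/w10.png",p);meas("w10.npy","pics/w10.png",s)
cv2.imwrite("pics/w10c.png",cv2.resize(p[60:340,180:460],None,fx=2.1,fy=2.1,interpolation=2))
E
```

```text
[0.55027284 0.00906059 0.08064858] [-0.21674115  0.8165544  -4.85355981]
hole [223.    5.5] 402 [ 0.1236 -0.0428]
hole [417.2   5.6] 413 [0.1235 0.0432]
hole [231.3 108.1] 1197 [ 0.0801 -0.043 ]
hole [408.9 107.9] 1245 [0.0801 0.0432]
hole [ 77.4 141.8] 405 [ 0.0641 -0.1215]
hole [569.5 145.5] 506 [0.062  0.1255]
hole [ 83.6 205.6] 2850 [ 0.0304 -0.1262]
hole [562.1 204.5] 3542 [0.0308 0.1292]
hole [141.2 229.5] 384 [ 0.0166 -0.0978]
small ((0.0601511150598526, -0.001996715320274234), 0.021141136065125465)
```

View pics/w10c.png

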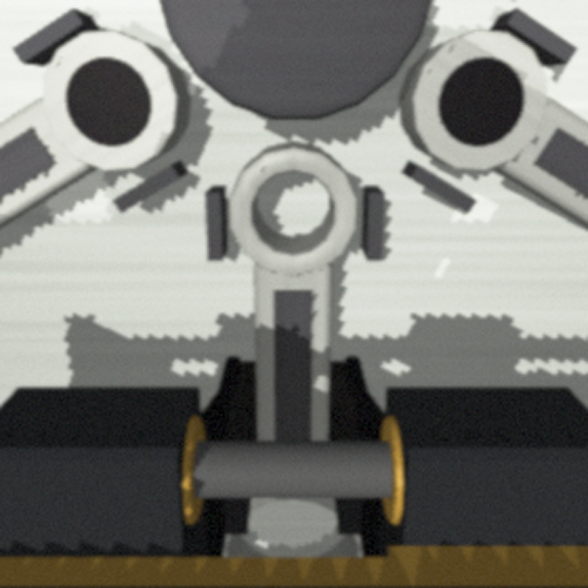

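Centred (walls 226/364, eye 293 in the crop). Lower and release.

Request:
servo_tool(
  increments=[
    [1,[0,0,1.5],0],
    [1,[0,0,1.5],0],
    [1,[0,0,0],0],
  ],
)

```text
time_s: 22.88
position: [0.5505, 0.0091, 0.0782]
tcp_rot: [[0.449, -0.893, 0.001], [-0.893, -0.449, 0.0], [0.0, -0.001, -1.0]]
force: [-1.7, 1.1, 0.7]
opening: 0.224
```

Request:
servo_tool(
  increments=[
    [0.7,[0,0,0],0],
    [0.55,[0,0,0],0],
    [0.5,[0,0,0],0],
    [0.5,[0,0,-5],0],
    [0.5,[0,0,-10],0],
  ],
)

```text
time_s: 23.5
position: [0.5499, 0.0091, 0.0928]
tcp_rot: [[0.45, -0.893, -0.001], [-0.893, -0.45, 0.0], [-0.0, 0.001, -1.0]]
force: [0.4, 0.4, 0.5]
opening: 0.495
```

Request:
servo_tool(
  increments=[
    [0.5,[0,0,-20],0],
    [0.5,[0,0,-40],0],
    [0.5,[0,0,-40],0],
    [0.5,[0,0,-40],0],
    [0.5,[0,0,0],0],
  ],
)

```text
time_s: 24.12
position: [0.5526, 0.0087, 0.2369]
tcp_rot: [[0.45, -0.893, 0.009], [-0.893, -0.45, -0.002], [0.006, -0.007, -1.0]]
force: [-0.2, 0.4, -0.3]
opening: 0.498
```

Request:
servo_tool(
  increments=[
    [0.5,[-30,0,0],0],
    [0.5,[-40,0,0],0],
    [0.5,[-40,0,0],0],
    [0.5,[0,0,0],0],
    [0.5,[0,0,0],0],
  ],
)

```text
time_s: 24.75
position: [0.5008, 0.107, 0.2323]
tcp_rot: [[0.45, -0.893, -0.0], [-0.893, -0.45, -0.001], [0.0, 0.0, -1.0]]
force: [-0.2, -0.8, 0.9]
opening: 0.499
```

```bash
python3 - <<'E'
from h import *
s=bot.read_state();p,d=bot.capture("wrist");print(s["position"],s["force"],s["opening"])
np.save("w11.npy",wcloud(d,s));cv2.imwrite("pics/w11.png",p)
p,W,o=posts("top");print([x[1] for x in o]);cv2.imwrite("pics/t11.png",cv2.resize(p[80:300,150:470],None,fx=2.5,fy=2.5,interpolation=2))
p,W,o=posts("scene");print([x[1] for x in o]);cv2.imwrite("pics/s11.png",cv2.resize(p[150:320,160:370],None,fx=3.5,fy=3.5,interpolation=2))
E
```

```text
[0.50077825 0.10701986 0.2323037 ] [-0.24715266 -0.81565169  0.90218887] 0.4991638371386653
[np.float64(26.9), np.float64(25.6), np.float64(25.5), np.float64(27.5), np.float64(26.2)]
[np.float64(25.7), np.float64(26.7), np.float64(25.4), np.float64(27.5), np.float64(26.1), np.float64(27.8)]
```

View pics/w11.png

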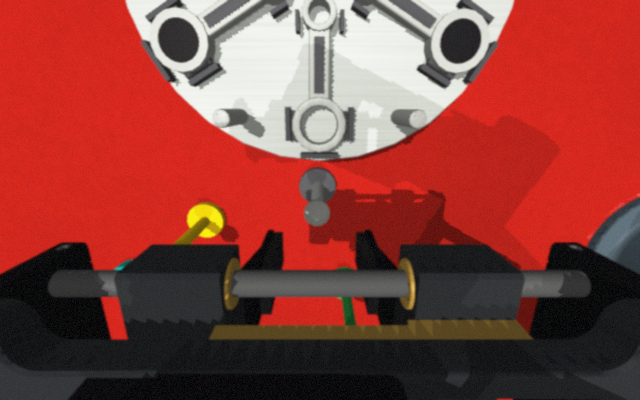

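View pics/s11.png

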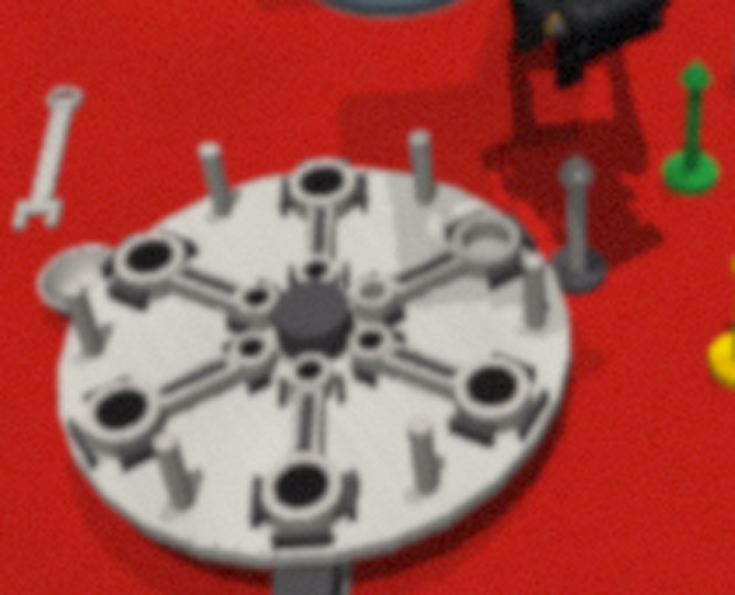

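```bash
python3 - <<'E'
from h import *
W=np.load("w11.npy");p=cv2.imread("pics/w11.png")
z=W[...,2]
for n,(u0,u1,v0,v1) in dict(big=(293,350,95,155),small=(303,336,0,28),lbig=(150,210,15,70),rbig=(430,490,15,70)).items():
    q=z[v0:v1,u0:u1];b=p[v0:v1,u0:u1].max(2)>120;q=q[b&(q>.085)&(q<.11)];print(n,len(q),np.median(q),np.percentile(q,[5,95]))
for t in("dish","spanner","oil","marker_top"):
    print(t,[(np.round(r["bbox"],0),round(r["p"],2)) for r in bot.find_in("scene",t)][:3])
p1,_=bot.capture("scene");a=cv2.imread("pics/scene0.png")
df=cv2.absdiff(cv2.GaussianBlur(a,(5,5),0),cv2.GaussianBlur(p1,(5,5),0)).max(2)
for n,(l,t,r,b) in dict(spanner=(164,170,186,216),dish=(168,218,195,242),oil=(365,130,400,182),pink=(435,172,475,210),teal=(412,232,450,278),yellow=(358,216,386,264)).items(): print(n,df[t:b,l:r].mean(),df[t:b,l:r].max())
E
```

```text
big 1209 0.09064107189087772 [0.08826871 0.09190804]
small 439 0.09090378844988223 [0.08908169 0.09227909]
lbig 1421 0.09097516442441675 [0.08843065 0.09232126]
rbig 1483 0.09093156964676508 [0.088126   0.09223155]
dish [(array([175., 188., 321., 312.]), 0.71), (array([316., 196., 330., 234.]), 0.69), (array([173., 221., 189., 239.]), 0.62)]
spanner [(array([166., 173., 181., 214.]), 0.78)]
oil [(array([371., 129., 394., 179.]), 0.64)]
marker_top [(array([362., 218., 382., 261.]), 0.96), (array([315., 194., 333., 232.]), 0.85), (array([350., 168., 365., 208.]), 0.77)]
spanner 21.097826086956523 32
dish 3.1126543209876543 10
oil 2.0434065934065933 4
pink 2.2144736842105264 4
teal 2.1384439359267735 6
yellow 4.215773809523809 108
```

```bash
python3 -c "
from rig import bot
print(bot.hand_in())"
```

```text
the job is handed in; nothing more can be done
None
```

The job is done and handed in at about 25 s of the 64 s allowed. The table is turned one place clockwise so its empty nest points at the grey marker post. The grey connecting rod lies flat in that nest with its big end outwards.

- **Turning the table:** I straddled the nearest post with the fingers and walked it round. After the arm let go, the last two camera fits put the table within about 0.3° of its detent. It had read about 0.5° short before the rod was set down.
- **Placing the rod:** The arm's slow settling put the rod about 2 mm off centre in the nest. I corrected that from the wrist picture before setting it down. Its big and small ends now measure 0.091 m high, the same as the rods in the neighbouring nests, so it is seated flat.
- **Other things on the bench:** The dish, oil bottle and pink and turquoise rods matched the first picture. The spanner region and part of the yellow post region differed. I put that down to shadow and the arm being in view, and the detector still found both in place. I did not compare the green post, but it is still standing in the last picture.
- **Forces:** The largest wrist force reading at the end of any move was about 6 N, while carrying the rod. The gripper touched nothing at hand-in.

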